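# Blank closed in, sample cell held in the beam

## Robot

A 7-joint arm with a two-finger parallel gripper is mounted at the origin on a cart in front of the work surface, level with it; the furniture and walls round the work are solid. World frame = base frame: x ahead of the robot, y to its left, z up, the work surface at z = 0. Lengths are in m, angles in rad, forces in N, time in s.
With the tool pointing down it reaches from about 0.375 to 0.925 m from the base axis. Payload 3.1 kg.
Tool frame: the origin (TCP) lies on the centre line of the jaws, within the pads' length; the fingertips stand 14 mm ahead of it and the grasp point (between the pads) lies 5 mm behind it; z points along the fingers, y is the line along which they close (so a half turn about z gives the same grasp; the last joint's range is limited). The gripper opens to 85 mm and grips with 20 to 120 N. Pads are 22 mm wide; open, the fingers measure 114 mm over their backs; the gripper's body (76 mm by 85 mm) begins 54 mm behind the grasp point. The pads swing forward as they close: fully open they stand 13 mm farther back than shut.
Start: joints at [-1.417, 0.383, 0.044, 1.598, -0.018, 1.161, -0.05], TCP at [0.162, 0.63, 0.245] pointing down, gripper open.
Joint ranges: [-2.61, 2.61], [-0.41, 2.15], [-1.48, 1.57], [0, 2.5], [-1.57, 4.71], [0.05, 1.97], [-2.85, 2.85]. Speed limits (rad/s): [2.79, 2.79, 3.14, 3.14, 3.14, 3.14, 3.14].

## Interface

Orientations are given as a unit quaternion [x, y, z, w].
In Python, from bench import ctrl gives the robot as it stands. Calls block until the motion is done:
- ctrl.move_ptp(position, orientation): joint-space move of the TCP to a pose.
- ctrl.movel(position, orientation=None, speed=0.15): straight line of the TCP; orientation=None keeps the orientation; speed is the mean speed in m/s.
- ctrl.move_j(angles): joint-space move.
- ctrl.move_gripper(opening, effort=None): finger opening in m; effort is the grip in N (None keeps the last); returns when the fingers have stopped.
- ctrl.pause(seconds).
- ctrl.inverse_kinematics(position, orientation): joint angles nearest the present ones, or None.
- ctrl.read_camera(name): name is "scene" or "top"; returns (picture, depth): 400x640x3 uint8, red, green, blue; 400x640 float32, m along the optical axis (not along the pixel's ray), 0 where there is no reading.
- ctrl.camera_params(name): a dict with "K" (3x3 intrinsics, pixels), "camera_from_world" (4x4, takes a point from world to camera coordinates). Camera axes: x right, y down, z forward; pixel columns grow to the right and rows downward; lengths in m; the calibration is good to about 2 mm. A picture is of the moment at which its call begins. camera_params takes no time and is no camera call.
A pose or a line that the arm cannot do raises ctrl.MotionError and nothing moves.
- ctrl.sign_off(): hands the job in; it is judged then, once.
Trained networks look in the newest picture that a camera, given by its name, has taken for a name from the list of things; names that differ only in an ending like _2 or _b are one class to them, and where a whole thing is asked for, a point or a joint stands for the part that bears it (a point fixed in the world has none). Each returns a list of dicts, best first, with "score" (0 to 1); they miss things now and then, are a little off and sometimes report something else, mostly with a low value. They report only what shows in the picture. A call takes as long as a camera call.
- ctrl.look_for(camera, name): "rect" ([left, top, right, bottom] in pixels, round what is visible of it).
- ctrl.outline_of(camera, name): "region" (400x640 bool, what is visible of it) and "rect" ([left, top, right, bottom] in pixels, round what is visible of it).
Readings, each from a call of its own:
- ctrl.read_time_s(): time.
- ctrl.read_qpos(): joint angles.
- ctrl.read_joint_vel(): joint speeds.
- ctrl.read_effort(): joint torques, N m.
- ctrl.read_eef_pos(): TCP position.
- ctrl.read_tcp_rot(): TCP orientation.
- ctrl.read_ft_force(): force on the tool from outside, world axes, zero at the start.
- ctrl.read_ft_torque(): the same for the moment, N m.
- ctrl.read_finger_gap(): finger opening in m.
- ctrl.read_grasp_force(): force on a finger pad.
Only numpy, scipy, OpenCV 4.12 (cv2) and the standard library are available. Lean on these libraries where they do the work, as an engineer would, in place of code of your own. Each camera call takes 0.05 s, during which the arm holds its last target. There are 200 camera calls.

## Task

The blank already stands in the rear compartment of the two-beam photometer, so first shut that compartment's hinged lid fully. Then take the stoppered glass cell from the rack, fingers on its two wide frosted faces only and never on the clear windows at its ends, and bring it without knocking into the open sample bay between the two lens tubes, upright and clear of everything, windows square to the beam, so that the light passes midway between the frosted faces and about 15 mm above the cell's base. Finish while still holding it there, motionless, as the cell holder for the reading, with the lid shut and the empty cells and the things lying about undisturbed.

Things in the scene. Friction and masses are not known exactly. Their poses are not given: they have to be found in the camera images.
- photometer: white bench photometer, 170 (x) x 236 (y) mm, fixed. Origin: centre of underside; front (display, dial) at -x. Left and right housings (|y| 42 to 118 mm, full depth) 95 mm high. Between them in front (x -85 to 2 mm) the sample bay, open to front and above, floor 32 mm high; behind it (x 2 to 85 mm) the blank's compartment, 95 mm high, with a hinged lid. The light runs along y
- beam_point (a point): point of the light path midway between the two lens tubes: photometer frame (-42, 0, 62) mm; axes as the photometer's, y along the light, z up. A tube of 16 mm diameter stands out from each housing (a 21 mm collar at its root), along y, at this x and z; their ends face each other 36 mm apart (y = +-18 mm)
- blank_lid (a joint): angle of the compartment's lid: 0 shut, 1.4 rad fully open; its free front edge rises and goes back. Stiff hinge: it stays where left and needs about 1 to 3 N at the front edge. A grey plate 90 mm wide (y), 6 mm thick, reaching 81 mm from the hinge line, with a lip 46 mm wide and 5 mm thick out to 91 mm
- lid_hinge (a point): middle of the lid's hinge line, which runs along the photometer's y at the rear: photometer frame (83, 0, 96.5) mm; the hinge line lies at the lid's underside, the lid's outer face is 6 mm from it
- lid_lip (a point): on the outer (upper) face of the lid's front lip, 85 mm from the hinge line; moves with the lid
- cell_rack: plain grey rack, 56 (x) x 192 (y) mm, top 25 mm high, fixed. Four wells in a row along its y at -60, -20, 20 and 60 mm, 18 mm deep (floor 7 mm above the table), about 2 mm wider than the cells each way. Sample and two empties stand in it in any order; the well at y = 60 mm is vacant. Behind it (x over 0.65 m) is a fixed tray with bottles up to 110 mm high
- sample_cell: the sample: the only cell with a white stopper. 12.5 (x) x 22.5 (y) mm, glass 45 mm high, 51 with stopper; 20 to 36 g. Origin: centre of underside, z up. Its two wide faces (normal to x, 12.5 mm apart) are frosted, for gripping; the two narrow end faces (normal to y) are clear windows. In the rack its y runs along the row and the glass stands 27 mm out of the well
- sample_cell_windows: the two clear windows at the ends (+-y) of the sample cell, set back about 1.5 mm from the frosted faces at either side; not to be touched by the fingers. Origin that of the cell
- sample_cell_mark (a point): point on the sample cell's middle axis 15 mm above its base, where the light must pass; axes as the cell's
- empty_cell_1: empty, open-topped glass cell without stopper, 12.5 x 22.5 x 45 mm, in the rack; otherwise like the sample. Leave alone
- empty_cell_2: another such empty cell in the rack. Leave alone
- tally_counter: round hand tally counter, 52 mm, 22 mm high, lying in front of the microscope. Leave alone
- marker_black: black marker, 133 mm long, 16 mm thick, lying in front of the photometer. Leave alone
- tweezers: steel tweezers, 121 mm long, 8 mm high, lying near the table's front edge. Leave alone
- bottle_oil: small brown bottle, 28 mm wide, 56 mm high, standing on the table to the left of the rack. Leave alone
- microscope: microscope, fixed to the right of the photometer, an obstacle: it reaches about 0.17 m before and behind this origin in x, 0.11 m to either side, and is 0.4 m high

How it is judged:
On the way, in this order (a step that is already met when the one before it is completed fails the run):
1. the lid of the blank's compartment is shut (value of joint blank_lid below 0.05 rad), for 0.2 s.
2. the stoppered cell has been lifted clear of the rack in the fingers, the lid still shut (z of sample_cell in the frame of cell_rack above 0.03 m and contact force between the fingers and sample_cell above 0.5 N and value of joint blank_lid below 0.05 rad), for 0.1 s.
At the end, for the whole second after the job is handed in: Lid under 0.05 rad; the fingers hold the stoppered cell, at rest, touching nothing else: its mark within 4 mm of the beam axis sideways (photometer x), 7 mm in height, 6 mm of mid-gap along the beam; windows square to the beam and cell upright within 8 degrees (value of joint blank_lid below 0.05 rad and contact force between the fingers and sample_cell above 0.5 N and contact force between sample_cell and photometer below 0.1 N and x of sample_cell_mark in the frame of beam_point between -0.004 and 0.004 m and y of sample_cell_mark in the frame of beam_point between -0.006 and 0.006 m and z of sample_cell_mark in the frame of beam_point between -0.007 and 0.007 m and angle between the y axis of sample_cell and the y axis of photometer, either way round below 0.14 rad and angle between sample_cell's own z axis and vertical below 0.14 rad and linear speed of sample_cell below 0.02 m/s); the arm keeps its last pose, push and grip.
It fails at once if a finger touches a clear window of the sample cell (contact force between the fingers and sample_cell_windows above 0.3 N).
It fails at once if the sample cell is knocked against the photometer (contact force between sample_cell and photometer above 4 N).
It fails at once if an empty cell is disturbed (distance of any of empty_cell_1, empty_cell_2 from where it was at the start of the episode above 0.015 m).
It fails at once if something lying about is pushed away (distance of any of tally_counter, marker_black, tweezers, bottle_oil from where it was at the start of the episode above 0.03 m).
It also fails if it takes over 54 s, if anything falls off the work surface, if the arm or the gripper's body presses on something with over 40 N, if the wrist force passes 120 N, or if a joint passes its speed limit or range.

## Working session

There is one attempt and no reset: what is moved stays moved. The work goes in short steps, each a Python script; the robot and the scene stay as the last script left them, time stands still between calls to the robot, and variables do not carry over. Pictures are saved under pics/ and viewed, at most 10 in all, crops included, and the job is handed in when it is done.

```bash
mkdir -p pics; ls; python3 - <<'E'
from bench import ctrl
import cv2,numpy as np
for c in("scene","top"):
    p,d=ctrl.read_camera(c); cv2.imwrite(f"pics/{c}0.png",p[:,:,::-1]); np.savez(f"/tmp/{c}0.npz",p=p,d=d)
    P=ctrl.camera_params(c); print(c,P["K"].tolist(),np.round(P["camera_from_world"],3).tolist())
    for n in("photometer","blank_lid","cell_rack","sample_cell","empty_cell_1","marker_black","bottle_oil","microscope"):
        print(n,[(np.round(r["rect"]).tolist(),round(r["score"],2)) for r in ctrl.look_for(c,n)[:3]])
E
```

```text
bench.py
pics
scene [[450.86789930349545, 0.0, 330.1425107524545], [0.0, 450.86789930349545, 194.57679324218887], [0.0, 0.0, 1.0]] [[-0.84, -0.542, -0.01, 0.509], [-0.226, 0.367, -0.902, 0.147], [0.493, -0.756, -0.431, 1.104], [0.0, 0.0, 0.0, 1.0]]
photometer [([289.0, 145.0, 328.0, 224.0], 0.67)]
blank_lid [([298.0, 146.0, 321.0, 176.0], 0.54)]
cell_rack [([240.0, 237.0, 305.0, 274.0], 0.97)]
sample_cell [([277.0, 241.0, 288.0, 256.0], 0.72)]
empty_cell_1 []
marker_black [([300.0, 140.0, 321.0, 179.0], 0.17)]
bottle_oil [([232.0, 259.0, 250.0, 284.0], 0.57)]
microscope []
top [[479.0572401521816, 0.0, 317.91723545214404], [0.0, 479.0572401521816, 185.7948393742326], [0.0, 0.0, 1.0]] [[-0.022, -1.0, 0.007, 0.118], [-0.998, 0.021, -0.058, 0.521], [0.057, -0.008, -0.998, 1.341], [0.0, 0.0, 0.0, 1.0]]
photometer [([295.0, 127.0, 391.0, 207.0], 0.76)]
blank_lid [([320.0, 131.0, 358.0, 144.0], 0.68)]
cell_rack [([217.0, 152.0, 240.0, 224.0], 0.89)]
sample_cell []
empty_cell_1 [([221.0, 161.0, 230.0, 171.0], 0.6), ([223.0, 173.0, 229.0, 183.0], 0.56)]
marker_black []
bottle_oil [([182.0, 178.0, 192.0, 187.0], 0.62), ([217.0, 153.0, 239.0, 221.0], 0.6), ([424.0, 210.0, 438.0, 227.0], 0.56)]
microscope [([420.0, 210.0, 434.0, 226.0], 0.17)]
```

```bash
python3 - <<'E'
import cv2
a=cv2.imread("pics/scene0.png");b=cv2.imread("pics/top0.png")
cv2.imwrite("pics/sc.png",cv2.resize(a[130:300,200:400],None,fx=4,fy=3.5*4/3.5*0+3.5,interpolation=cv2.INTER_CUBIC) if 0 else cv2.resize(a[135:285,210:410],None,fx=4,fy=4,interpolation=cv2.INTER_CUBIC))
cv2.imwrite("pics/tc.png",cv2.resize(b[110:260,170:450],None,fx=2.85,fy=2.85,interpolation=cv2.INTER_CUBIC)[:, :800])
E
```

```text
(no output)
```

View pics/sc.png

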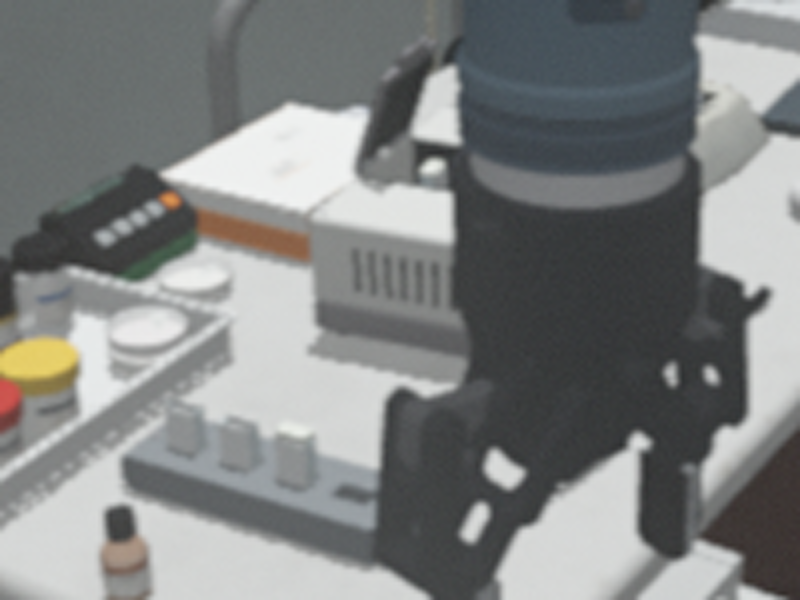

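View pics/tc.png

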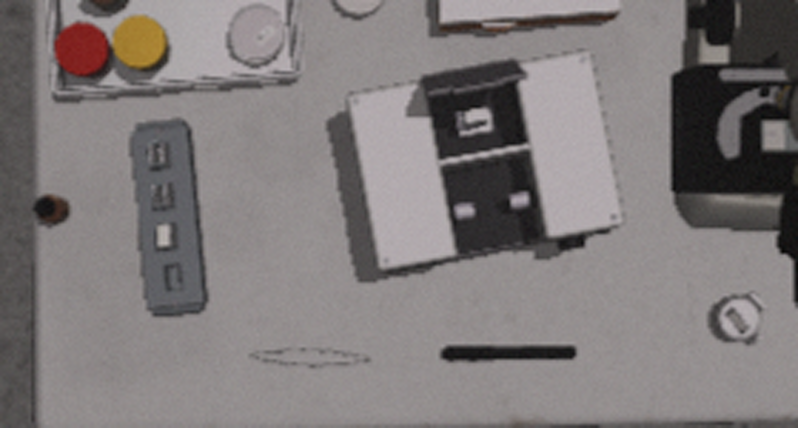

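View pics/scene0.png

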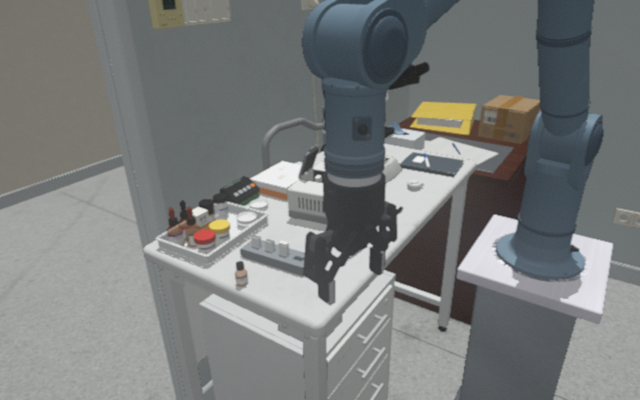

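The scene camera shows the sample in the third well (crop about 295,455), next to the vacant well, and the lid standing open at about (395,110). In the top crop the photometer is yawed about 0.2 rad with its bay at (490,205). The rack row runs roughly along world x, with the white stopper at (166,236).

```bash
cat > h.py <<'E'
import numpy as np,cv2
from bench import ctrl
from scipy.spatial.transform import Rotation as R
def cloud(c,d):
    P=ctrl.camera_params(c);K=P["K"];T=np.linalg.inv(P["camera_from_world"])
    v,u=np.indices(d.shape); X=np.stack([(u-K[0,2])/K[0,0]*d,(v-K[1,2])/K[1,1]*d,d],-1)@T[:3,:3].T+T[:3,3]
    X[d<=0]=np.nan; return X
def proj(c,X):
    P=ctrl.camera_params(c);T=np.array(P["camera_from_world"]);q=(np.atleast_2d(X)@T[:3,:3].T+T[:3,3])@np.array(P["K"]).T
    return q[:,:2]/q[:,2:]
E
python3 - <<'E'
from h import *
ds=[];ps=[]
for i in range(6):
    p,d=ctrl.read_camera("top");ds.append(d);ps.append(p.astype(float))
p=np.mean(ps,0);d=np.median(ds,0);np.savez("/tmp/top.npz",p=p,d=d)
X=cloud("top",d);x,y,z=X[...,0],X[...,1],X[...,2]
def sel(name,u0,v0,u1,v1,z0,z1):
    m=np.zeros(d.shape,bool);m[v0:v1,u0:u1]=1
    m&=(z>z0)&(z<z1);q=X[m]
    r=cv2.minAreaRect((q[:,:2]*1000).astype(np.float32))
    print(name,m.sum(),"zmed",np.median(q[:,2]).round(4),"mean",q.mean(0).round(4),"rect",np.round(r[0],1),np.round(r[1],1),round(r[2],1))
    return q
sel("phot",285,120,400,215,.085,.105)
sel("lid",310,120,365,150,.11,.25)
q=sel("lidtop",310,120,365,150,.15,.25);print("lid top pts",q[np.argsort(-q[:,2])[:8]].round(3).tolist())
sel("rack",210,145,250,228,.018,.032)
for n,(a,b) in dict(c1=(155,172),c2=(172,186),s=(186,200)).items(): sel(n,217,a,240,b,.04,.07)
sel("table",260,215,300,225,-.02,.02)
sel("tubes",325,172,365,192,.055,.08)
w=(p.min(-1)>150); print("bright stopper px",np.argwhere(w[185:200,217:240]).mean(0)+[185,217])
print(p[180:200,222:236].mean(-1).round().astype(int))
mi=X[150:240,400:560]; mz=mi[mi[...,2]>.05]; print("microscope y max, x range",mz[:,1].max(),np.nanmin(mz[:,0]),np.nanmax(mz[:,0]), mz[:,2].max())
E
```

```text
phot 3734 zmed 0.0956 mean [0.5715 0.0495 0.0954] rect [572.8  48.9] [174.6 236.1] 9.5
lid 287 zmed 0.1629 mean [0.6382 0.0602 0.156 ] rect [640.2  60.3] [31.6 89.6] 9.3
lidtop 181 zmed 0.1734 mean [0.6321 0.0592 0.1712] rect [633.2  59. ] [17.6 89.3] 9.8
lid top pts [[0.628, 0.038, 0.187], [0.624, 0.078, 0.186], [0.628, 0.041, 0.186], [0.626, 0.061, 0.186], [0.624, 0.073, 0.186], [0.628, 0.043, 0.186], [0.631, 0.038, 0.186], [0.626, 0.065, 0.185]]
rack 1191 zmed 0.0256 mean [0.5278 0.3581 0.0253] rect [528.8 359. ] [191.6  56.6] 4.8
c1 31 zmed 0.0511 mean [0.5877 0.3639 0.0488] rect [589.1 363.8] [12.4 22.4] 89.0
c2 27 zmed 0.0494 mean [0.5512 0.361  0.0481] rect [548.7 361.1] [21.7 12.9] 6.0
s 45 zmed 0.0581 mean [0.5077 0.3556 0.0562] rect [508.7 355.9] [21.8 11. ] 0.3
table 400 zmed 0.0006 mean [0.43   0.2179 0.0006] rect [429.9 217.9] [111.2  25.6] 88.8
tubes 128 zmed 0.0696 mean [0.5301 0.0351 0.0693] rect [522.2  39.9] [51.6 83.1] 9.6
bright stopper px [192.15 227.05]
[[ 97  84  81  77  68  91  99  80  65  84  98  98  99  98]
 [ 97  84  90  89  86  90  92  81  68  87  98  98  
[... 475 characters left out ...]
 97]
 [ 98  96  86 139 168 170 171 130  80  67  86  99  98  99]
 [ 96  96  77 135 168 169 172 130  79  71  88  98  99  99]
 [ 97  96  71 131 169 171 172 121  67  67  86  99  98 100]
 [ 97  96  73 134 169 170 170 123  70  68  87  97  98  98]
 [ 96  97  75 136 171 169 171 131  78  69  88  98  97  98]
 [ 96  96  76 136 170 168 171 131  80  69  84  96 100  99]
 [ 97  96  77  96 118 108 104  89  72  65  76  95  97  98]
 [ 97  97  75  62  64  53  50  64  73  74  86  97  98  99]
 [ 96  96  92  88  87  83  85  89  91  94  96  98 100  98]
 [ 96  99  96  96  99  96  99  98  98  98  99  99  98  99]]
microscope y max, x range -0.11447452724965199 0.4133331747530507 0.6011899136785422 0.39443169394424915
```

```bash
python3 - <<'E'
from h import *
from scipy.optimize import minimize
from scipy.ndimage import map_coordinates
f=np.load("/tmp/top.npz");p=f["p"].mean(-1)
P=ctrl.camera_params("top")["camera_from_world"];P=np.array(P);print("cam pos",(-P[:3,:3].T@P[:3,3]).round(3))
def tf(c,pts,z): 
    a=c[2];Rm=np.array([[np.cos(a),-np.sin(a)],[np.sin(a),np.cos(a)]]);q=pts@Rm.T+c[:2]
    return np.c_[q,np.full(len(q),z)]
def edges(segs,c,z,o):
    tot=[]
    for a,b in segs:
        a,b=np.array(a),np.array(b);t=np.linspace(.06,.94,60)[:,None];L=a+(b-a)*t
        n=np.array([(b-a)[1],-(b-a)[0]]);n/=np.linalg.norm(n)
        s=[map_coordinates(p,proj("top",tf(c,L+n*k,z))[:,::-1].T,order=1) for k in(-o,o)]
        tot.append(np.mean(s[0]-s[1])) # inside minus outside
    return tot
def fit(segs,c0,z,o=.003):
    c=np.array(c0,float)
    for oo in(.006,o):
        c=minimize(lambda v:-sum(edges(segs,v*[1e-3,1e-3,1e-2],z,oo)),c*[1e3,1e3,1e2],method="Nelder-Mead",options=dict(initial_simplex=None,xatol=.01,fatol=.001)).x*[1e-3,1e-3,1e-2]
    print(c.round(4),np.round(edges(segs,c,z,o)));return c
# outline CCW => n points outward
def rect(x0,x1,y0,y1): q=[(x0,y0),(x1,y0),(x1,y1),(x0,y1)];return [(q[i],q[(i+1)%4]) for i in range(4)]
h=rect(-.085,.085,.042,.118)+rect(-.085,.085,-.118,-.042)
c=fit(h,(.5715,.0495,.167),.095)
ph2=fit([h[0],h[2],h[3],h[4],h[6],h[5],h[1],h[7]][:],(.575,.047,.16),.095,.004)
fit([h[0],h[4],h[3],h[5]],c,.095); fit([h[3],h[1],h[5],h[7],h[2],h[6]],c,.095)
r=fit([(b,a) if 0 else (a,b) for a,b in rect(-.028,.028,-.096,.096)],(.5288,.359,-1.487),.025) if 0 else None
# rack darker than table: invert
p=-p; r=fit(rect(-.028,.028,-.096,.096),(.5288,.359,-1.487),.025); p=-p
s=fit(rect(-.005,.005,-.01,.01),(.5087,.3565,r[2]),.058,.0025)
for k in(-60,-20,20,60): print(k,tf(r,np.array([[0,k/1000]]),0)[0].round(4))
b=tf(c,np.array([[-.042,0],[.083,0]]),.062);print("beam,hinge",b.round(4))
# tubes: pixel of ends predicted and picture crop
for nm,X in dict(t1=[[-.042,.018]],t2=[[-.042,-.018]]).items(): print(nm,proj("top",tf(c,np.array(X),.07)).round(1))
print(p[170:192,325:362].round().astype(int)[:, :])
E
```

```text
cam pos [0.445 0.117 1.368]
[0.5724 0.0476 0.165 ] [ 83.  -8.  62. 101.   8.  -3.  90.  90.]Traceback (most recent call last):
  File "<stdin>", line 26, in <module>
  File "<stdin>", line 20, in fit
    res = _minimize_neldermead(fun, x0, args, callback, bounds=bounds,
                               **options)
    fxr = func(xr)
    fx = function(np.copy(x), *(wrapper_args + args))
  File "<stdin>", line 20, in <lambda>
  File "<stdin>", line 14, in edges
  File "h.py", line 9, in proj
    P=ctrl.camera_params(c);T=np.array(P["camera_from_world"]);q=(np.atleast_2d(X)@T[:3,:3].T+T[:3,3])@np.array(P["K"]).T
ValueError: time passes only in moves, steps and waits
```

```bash
sed -i 's/^def cloud/import functools\nctrl_cp=functools.lru_cache(ctrl.camera_params)\ndef cloud/; s/P=ctrl.camera_params(c)/P=ctrl_cp(c)/' h.py
cat > fit.py <<'E'
from h import *
from scipy.optimize import minimize
from scipy.ndimage import map_coordinates
f=np.load("/tmp/top.npz");p=f["p"].mean(-1)
def tf(c,pts,z): 
    a=c[2];Rm=np.array([[np.cos(a),-np.sin(a)],[np.sin(a),np.cos(a)]]);q=pts@Rm.T+c[:2]
    return np.c_[q,np.full(len(q),z)]
def samp(c,L,z): return map_coordinates(p,proj("top",tf(c,L,z))[:,::-1].T,order=1)
def edges(segs,c,z,o,sg):
    tot=[]
    for a,b in segs:
        a,b=np.array(a),np.array(b);t=np.linspace(.06,.94,60)[:,None];L=a+(b-a)*t
        n=np.array([(b-a)[1],-(b-a)[0]]);n/=np.linalg.norm(n)
        tot.append(sg*np.mean(samp(c,L-n*o,z)-samp(c,L+n*o,z)))
    return tot
S=np.array([1e-3,1e-3,1e-2])
def fit(segs,c,z,o=.003,sg=1):
    for oo in(.006,o):
        c=minimize(lambda v:-sum(edges(segs,v*S,z,oo,sg)),np.array(c)/S,method="Nelder-Mead",options=dict(xatol=.01,fatol=.001,initial_simplex=np.array(c)/S+np.array([[-1,-1,-1],[2,0,0],[0,2,0],[0,0,2]]))).x*S
    print(c.round(4),np.round(edges(segs,c,z,o,sg)));return c
def rect(x0,x1,y0,y1): q=[(x0,y0),(x1,y0),(x1,y1),(x0,y1)];return [(q[i],q[(i+1)%4]) for i in range(4)]
E
python3 - <<'E'
from fit import *
h=rect(-.085,.085,.042,.118)+rect(-.085,.085,-.118,-.042)
c=fit(h,(.5724,.0476,.165),.095)
fit([h[0],h[6],h[2],h[4]]+[h[1],h[5]],(.574,.0476,.165),.095)
def prof(name,c,L,z):  print(name,samp(c,L,z).round().astype(int).tolist())
for y0 in(.08,-.08):
    xs=np.arange(-.1,.1,.002)
    g=[samp(c,np.c_[xs,np.full(len(xs),y0+k)],.095) for k in np.linspace(-.025,.025,20)]
    m=np.mean(g,0).round().astype(int);print("front from -100mm",m[:14].tolist(),"rear from 74mm",m[87:].tolist())
ys=np.arange(-.13,.13,.002);m=np.mean([samp(c,np.c_[np.full(len(ys),k),ys],.095) for k in np.linspace(-.07,-.05,8)],0).round().astype(int)
print("y from -130",m.tolist())
# tubes: transverse profile at z .07 (top line), for y in 22..36
xs=np.arange(-.062,-.02,.002)
for s in(1,-1):print("tube",s,np.mean([samp(c,np.c_[xs,np.full(len(xs),s*k)],.066) for k in np.linspace(.02,.028,5)],0).round().astype(int).tolist())
r=fit(rect(-.028,.028,-.096,.096),(.5288,.359,-1.487),.025,sg=-1)
s=fit(rect(-.005,.005,-.01,.01),(.5087,.3565,r[2]),.058,.0025)
for k in(-60,-20,20,60): print(k,tf(r,np.array([[0,k/1000]]),0)[0].round(4))
print("beam,hinge",tf(c,np.array([[-.042,0],[.083,0]]),.062).round(4))
E
```

```text
[0.5724 0.0476 0.1649] [ 83.  -8.  62. 101.   8.  -3.  89.  90.]
[0.5681 0.0468 0.1661] [85. 93. 65.  8. 35. 37.]
front from -100mm [144, 142, 135, 115, 90, 67, 55, 79, 126, 159, 172, 173, 173, 173] rear from 74mm [170, 172, 169, 157, 138, 130, 139, 144, 144, 144, 144, 143, 143]
front from -100mm [134, 113, 99, 94, 87, 72, 60, 80, 124, 159, 171, 172, 172, 172] rear from 74mm [171, 172, 170, 158, 139, 128, 136, 139, 140, 140, 140, 140, 140]
y from -130 [145, 146, 146, 145, 145, 142, 138, 145, 161, 171, 173, 173, 173, 173, 173, 173, 173, 173, 173, 173, 173, 173, 173, 173, 173, 173, 173, 173, 173, 173, 173, 173, 173, 173, 173, 173, 173, 173, 173, 173, 173, 170, 156, 125, 84, 54, 44, 38, 36, 39, 43, 45, 45, 46, 46, 49, 51, 49, 44, 41, 41, 41, 41, 43, 45, 45, 45, 45, 45, 45, 45, 45, 45, 45, 46, 51, 56, 57, 56, 55, 55, 54, 54, 50, 44, 46, 79, 125, 160, 172, 173, 173, 173, 173, 173, 173, 173, 174, 173, 173, 173, 173, 173, 173, 173, 173, 173, 173, 173, 174, 173, 173, 173, 173, 173, 173, 173, 173, 173, 173, 173, 170, 155, 125, 92, 77, 78, 78, 78, 77]
tube 1 [45, 45, 45, 44, 45, 58, 86, 122, 146, 160, 160, 144, 119, 86, 49, 45, 45, 44, 45, 44, 44]
tube -1 [37, 37, 36, 35, 37, 52, 82, 116, 141, 158, 159, 146, 121, 83, 48, 37, 36, 35, 35, 36, 37]
[ 0.5267  0.3538 -1.4888] [63. 72. 48. -2.]
[ 0.5078  0.3559 -1.5445] [100.  78.  58.  76.]
-60 [0.4669 0.3489 0.    ]
-20 [0.5068 0.3522 0.    ]
20 [0.5467 0.3555 0.    ]
60 [0.5865 0.3587 0.    ]
beam,hinge [[0.531  0.0407 0.062 ]
 [0.6543 0.0612 0.062 ]]
```

```bash
cat >> h.py <<'E'
PH=np.array([.5722,.0476,.165])
def ph(x,y,z):
    a=PH[2];return [PH[0]+x*np.cos(a)-y*np.sin(a),PH[1]+x*np.sin(a)+y*np.cos(a),z]
def down(a): # tool z down, tool y at world angle a
    y=np.array([np.cos(a),np.sin(a),0]);z=np.array([0,0,-1.]);return R.from_matrix(np.c_[np.cross(y,z),y,z]).as_quat()
def best(pos,a): # half-turn with last joint nearer the middle
    o=[]
    for k in(0,np.pi):
        q=ctrl.inverse_kinematics(pos,down(a+k))
        if q is not None:o.append((abs(q[6]),a+k,np.round(q,2)))
    o.sort(key=lambda t:t[0]);print(o);return o[0][1]
def T(phi,r=.080,pen=0.):
    n=.006-pen; x=.083-r*np.cos(phi)+n*np.sin(phi); z=.0965+r*np.sin(phi)+n*np.cos(phi)
    return ph(x+.011,0,z+.014)
E
python3 - <<'E'
from h import *
ctrl.move_gripper(0.0)
s=T(1.27);s=[s[0]+.02*np.cos(PH[2]),s[1]+.02*np.sin(PH[2]),s[2]];up=[s[0],s[1],.30]
a=best(up,PH[2]+np.pi/2)
ctrl.move_ptp(up,down(a)); ctrl.movel(s,speed=.12)
print("behind",ctrl.read_time_s(),ctrl.read_ft_force())
for phi in np.arange(1.2,0.05,-.14):
    ctrl.movel(T(phi,pen=.002),speed=.1); print(round(phi,2),np.round(ctrl.read_ft_force(),1))
for z in np.arange(.004,-.0045,-.002):
    t=T(0);t[2]+=z;ctrl.movel(t,speed=.05);f=np.round(ctrl.read_ft_force(),1);print(round(z,4),f)
    if f[2]>8:break
ctrl.pause(.2);print(np.array(ctrl.read_eef_pos()).round(4),ctrl.read_time_s())
t[2]+=.12;ctrl.movel(t,speed=.2)
p,d=ctrl.read_camera("scene");cv2.imwrite("pics/lid.png",cv2.resize(p[120:250,230:390,::-1],None,fx=4,fy=4,interpolation=2))
E
```

```text
[(np.float64(1.2788234549483048), np.float64(4.87738898038469), array([-0.76,  0.49,  0.85,  1.51, -0.37,  1.31, -1.28])), (np.float64(1.7686579159673772), np.float64(1.7357963267948966), array([-0.6 ,  0.43,  0.61,  1.51, -0.25,  1.29,  1.77]))]
behind 5.725 [ 0.83461967 -0.44625959 -0.07464024]
1.2 [-0.2  1.1  1. ]
1.06 [-0.  -0.5  0.6]
0.92 [0.5 0.5 0.6]
0.78 [-0.4 -0.1 -0.2]
0.64 [ 0.2  0.5 -0.7]
0.5 [-0.5 -0.2  0. ]
0.36 [ 0.4 -0.3  0.2]
0.22 [-0.4  0.1  0.2]
0.08 [ 0.2 -0.1  0.7]
0.004 [-0.  -0.1 -0.3]
0.002 [ 0.1  0.  -0.3]
0.0 [ 1.  -0.3  1.7]
-0.002 [-4.9  1.3 12.1]
[0.5864 0.0499 0.1165] 9.4167
```

View pics/lid.png

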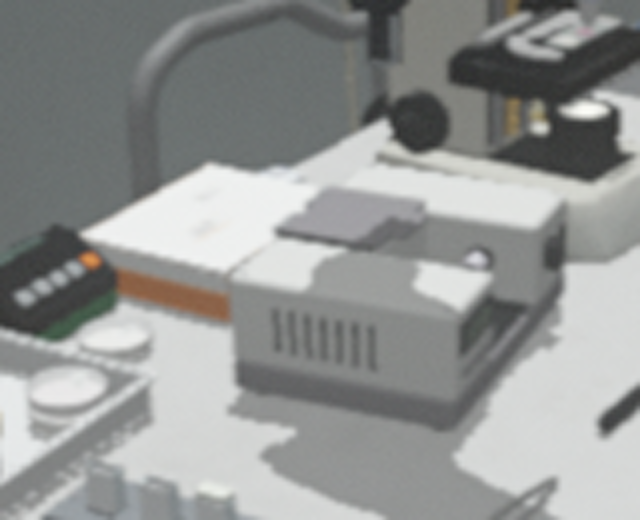

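The lid lies flat at (350,215) and took 12 N at the stop, so it's shut. Next is the cell.

```bash
python3 - <<'E'
from h import *
c=[.5085,.3566]; ag=.0855+np.pi/2
ctrl.move_gripper(.055,25)
t=ctrl.read_eef_pos();ctrl.movel([t[0],t[1],.26],speed=.25)
a=best([*c,.2],ag); ap=best(ph(-.0425,0,.2),PH[2])
ctrl.move_ptp([*c,.15],down(a)); ctrl.movel([*c,.044],speed=.08)
print(np.round(ctrl.read_ft_force(),1),ctrl.read_finger_gap())
ctrl.move_gripper(.0,25); ctrl.pause(.2)
print("gap",ctrl.read_finger_gap(),"F",ctrl.read_grasp_force(),np.round(ctrl.read_ft_force(),1))
ctrl.movel([*c,.20],speed=.08)
print("gap",ctrl.read_finger_gap(),"F",ctrl.read_grasp_force(),ctrl.read_time_s(),ctrl.read_eef_pos())
ims=[]
for n in("scene","top"):
    p,d=ctrl.read_camera(n);u,v=proj(n,[*c,.18])[0].astype(int);ims.append(cv2.resize(p[max(v-40,0):v+60,u-50:u+50,::-1],(400,400),interpolation=2))
cv2.imwrite("pics/grip.png",np.hstack(ims))
E
```

```text
[(np.float64(1.0590843071060874), 1.6562963267948965, array([-0.87,  0.38,  0.24,  1.72, -0.1 ,  1.06,  1.06])), (np.float64(1.8536034074209513), 4.797888980384689, array([-1.3 ,  0.47,  0.81,  1.74, -0.38,  1.09, -1.85]))]
[(np.float64(0.15340225938671712), np.float64(0.165), array([-0.69,  0.23,  0.61,  1.95, -0.16,  1.  ,  0.15])), (np.float64(2.6930202647859374), np.float64(3.306592653589793), array([-1.15,  0.44,  1.23,  1.96, -0.48,  1.07, -2.69]))]
[-0.2  0.5 -0. ] 0.0547785579964782
gap 0.011929087616569967 F 29.352577328681946 [-1.5 -0.2  2.2]
gap 0.012279884113196929 F 29.23027127981186 17.2917 [0.50819635 0.35640878 0.19943185]
```

View pics/grip.png

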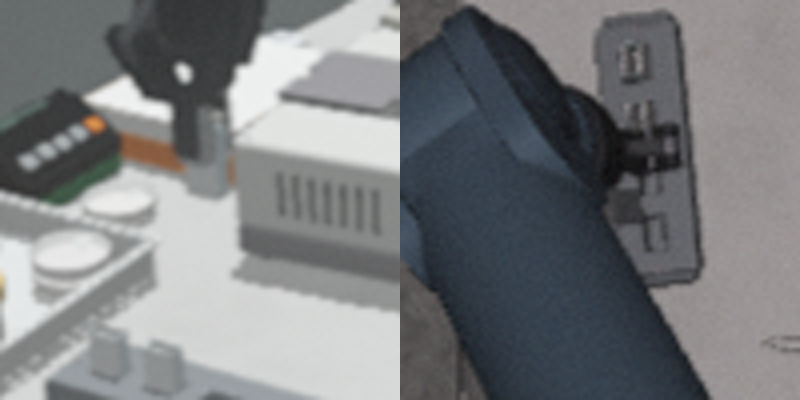

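```bash
python3 - <<'E'
from h import *
from scipy.optimize import minimize
b=ph(-.0425,0,.20)
ctrl.move_ptp(b,down(PH[2])); ctrl.pause(.3)
e=np.array(ctrl.read_eef_pos());rot=R.from_quat(ctrl.read_tcp_rot())
print(e.round(4),np.array(b).round(4),rot.as_matrix().round(3).tolist(),ctrl.read_finger_gap(),ctrl.read_time_s())
p,d=ctrl.read_camera("scene");o=ctrl.outline_of("scene","sample_cell")
a=PH[2];ex=np.array([np.cos(a),np.sin(a),0]);ey=np.array([-np.sin(a),np.cos(a),0])
box=np.array([sx*.00625*ex+sy*.01125*ey+np.array([0,0,z]) for sx in(-1,1) for sy in(-1,1) for z in(0,.045)])
for r in o[:2]: print(r["score"],np.round(r["rect"],1))
q=proj("scene",box+e-[0,0,.037]);print("pred rect",q.min(0).round(1),q.max(0).round(1))
for nm,v in dict(x=ex,y=ey,z=np.array([0,0,1])).items(): print("px per 5mm",nm,(proj("scene",box+e-[0,0,.037]+.005*v).mean(0)-q.mean(0)).round(2))
u,v=q.mean(0).astype(int);im=p[v-45:v+30,u-50:u+50,::-1].copy();im=cv2.resize(im,None,fx=7,fy=7,interpolation=2)
h=cv2.convexHull(((q-[u-50,v-45]+.5)*7).astype(np.int32));cv2.polylines(im,[h],True,(0,0,255),1);cv2.imwrite("pics/hover.png",im)
E
```

```text
[0.5304 0.0417 0.1999] [0.5303 0.0406 0.2   ] [[-0.166, 0.986, -0.0], [0.986, 0.166, -0.0], [-0.0, -0.0, -1.0]] 0.011754064919222474 18.9
pred rect [340.4 140.3] [347.7 158.8]
px per 5mm x [-1.67 -0.23]
px per 5mm y [-0.67  0.57]
px per 5mm z [ 0.01 -1.7 ]
```

View pics/hover.png

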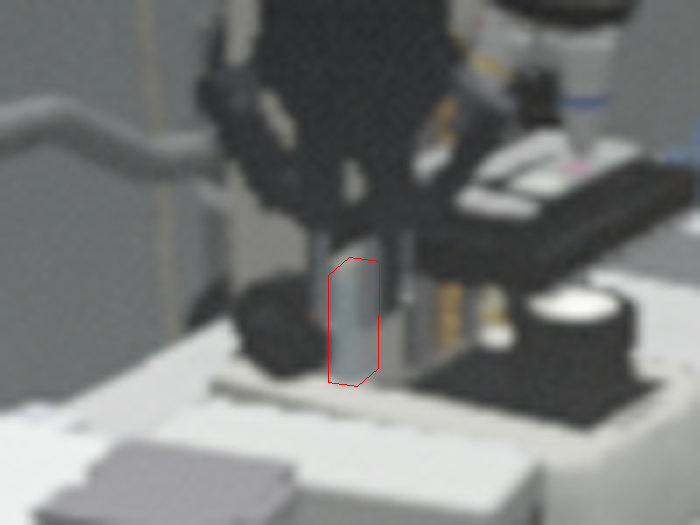

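The drawn model box matches the held cell (pixels 330–380, 258–385 in the crop): it is upright and the height is right. Lowering it into the bay.

```bash
python3 - <<'E'
from h import *
f0=np.array(ctrl.read_ft_force())
for z in(.14,.112,.098,.084):
    ctrl.movel(ph(-.0425,0,z),down(PH[2]),speed=.06); f=np.array(ctrl.read_ft_force())-f0; print(z,f.round(1))
    if np.linalg.norm(f)>4: print("contact?");break
ctrl.pause(.4)
print((np.array(ctrl.read_ft_force())-f0).round(1),np.mean([ctrl.read_eef_pos() for _ in range(5)],0).round(4),np.array(ph(-.0425,0,.084)).round(4),ctrl.read_finger_gap(),ctrl.read_grasp_force(),ctrl.read_time_s())
ims=[]
for n,w in(("scene",25),("top",40)):
    p,d=ctrl.read_camera(n);np.savez(f"/tmp/{n}1.npz",p=p,d=d);u,v=proj(n,ph(-.042,0,.08))[0].astype(int);ims.append(cv2.resize(p[v-w:v+w,u-w:u+w,::-1],(400,400),interpolation=2))
cv2.imwrite("pics/bay.png",np.hstack(ims))
E
```

```text
0.14 [-0.1 -0.3  0.5]
0.112 [ 0.1 -0.5  0.3]
0.098 [-0.4  0.2  0.3]
0.084 [-0.4 -1.1 -0. ]
[-0.2 -0.3  0.3] [0.5304 0.0406 0.0842] [0.5303 0.0406 0.084 ] 0.011822492703072575 29.147816598415375 21.9333
```

View pics/bay.png

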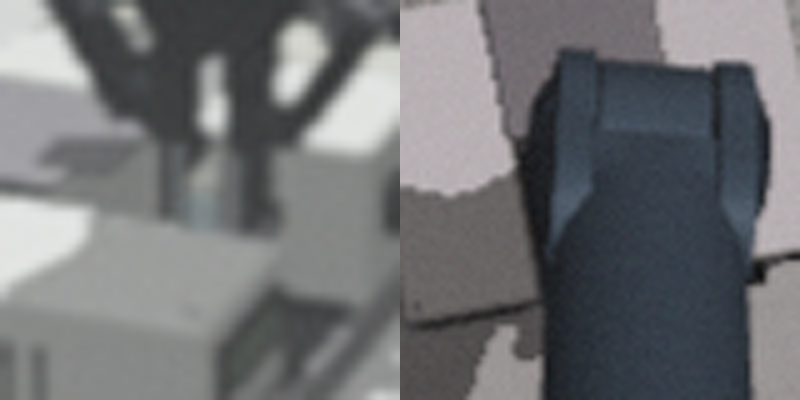

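```bash
python3 - <<'E'
from h import *
p=np.load("/tmp/scene1.npz")["p"];u,v=proj("scene",ph(-.05,.05,.08))[0].astype(int)
u0,v0=u-42,v-35;im=cv2.resize(p[v0:v0+70,u0:u0+90,::-1],None,fx=8,fy=8,interpolation=2)
for s in(1,-1):
    q=np.vstack([proj("scene",ph(x,s*y,.095)) for x,y in((-.085,.042),(.085,.042),(.085,.118),(-.085,.118))])
    cv2.polylines(im,[((q-[u0,v0]+.5)*8).astype(np.int32)],True,(0,0,255),1)
cv2.imwrite("pics/chk.png",im)
E
```

```text
(no output)
```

View pics/chk.png

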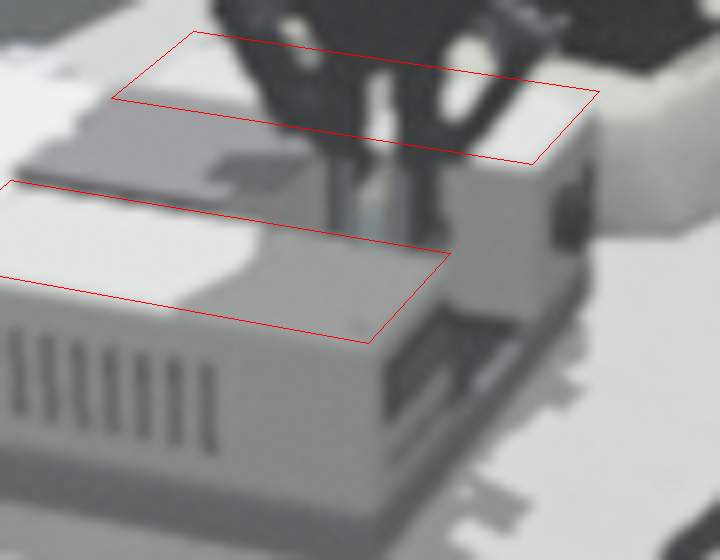

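The drawn housing outlines sit on the photometer's top edges to within about a pixel. The front corners are predicted at (450,253) and (599,92), and the lid is flat at (200,140). The cell hangs between the tubes without contact, so I'm handing in.

```bash
python3 -c "
from bench import ctrl
print(ctrl.read_grasp_force());print(ctrl.sign_off())"
```

```text
29.147744178771973
the job is handed in; nothing more can be done
None
```

I shut the lid and handed the job in with the sample cell gripped at about 29 N, still and touching nothing, at the estimated beam point between the lens tubes; no verdict came back, and the beam position rests on camera fits good to a few millimetres.

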